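Unlatch and slide off the terminal cover of a control-gear case

ROBOT

A 6-joint arm with a two-finger parallel gripper is mounted at the origin on a cart in front of the work surface, level with it; the furniture and walls round the work are solid. World frame = base frame: x ahead of the robot, y to its left, z up, the work surface at z = 0. Lengths are in mm, angles in rad, forces in N, time in s.
With the tool pointing down it reaches from about 400 to 925 mm from the base axis. Payload 12.5 kg.
Tool frame: the origin (TCP) lies midway between the tips of the shut fingers; the grasp point (between the pads) lies 19 mm behind it (env.tcp_to_grasp is the distance from the TCP to the grasp point, in mm); z points along the fingers, y is the line along which they close (so a half turn about z gives the same grasp; the last joint's range is limited). The gripper opens to 95 mm and grips with 3 to 60 N. Pads are 20 mm wide; open, the fingers measure 119 mm over their backs; the gripper's body (75 mm by 180 mm) begins 59 mm behind the grasp point.
Start: joints at [1.234, 0.491, 1.559, -0, 1.092, -0.106], TCP at [142.954, 608.45, 214.661] pointing down, gripper open.
Joint ranges: [-3.1, 3.1], [-0.84, 2.19], [0.05, 2.79], [-1.13, 4.28], [0.06, 2.93], [-2.69, 2.69]. Speed limits (rad/s): [2.22, 2.22, 2.79, 3.14, 3.14, 3.14].

INTERFACE

Orientations are given as [roll, pitch, yaw] about the fixed x, y, z axes, in that order (R = Rz(yaw) Ry(pitch) Rx(roll)).
In Python, from cell import env gives the robot as it stands. The module is installed in compiled form; this text tells all that it offers.
- The arm moves only by the tool step_arm, never from a script. Its argument "plan" is a list that holds one entry, the list of rows, each a list of 5 numbers: the shift along the tool's x, y, z in mm, then the turn about the tool's z in degrees, then the opening, from -1 (shut) to 1 (fully open). A call has 1 to 8 rows; each row is the pose to reach, as a shift and turn from the pose commanded when the call began, along the tool's axes at that moment; what a row does not reach only later rows make up. A row lasts 1/12 s, in which the tool goes at most 41.7 mm and 7.16 degrees, less where a joint would pass 70% of its speed; a pose out of reach is approached as far as the arm can. A call with a gripper value outside its range is refused whole. The fingers move at their own pace and stop on an object; the grip force is fixed at half the most. Time passes only in rows, so rows that repeat a pose let the fingers close. It gives the time, the measured TCP pose, the force, the opening and the grip force at its end, in the units of the state.
- env.state(): the state, without advancing time (a new reading comes with each control period).
- env.read_camera(name): name is "scene" or "top"; returns the picture (400x640x3 uint8, blue, green, red); there is no depth.
- env.get_calibration(name): a dict with "K" (3x3 intrinsics, pixels), "D" ([k1, k2, p1, p2, k3] as OpenCV has them; the pictures are not rectified), "extrinsics" (4x4, takes a point from world to camera coordinates). Camera axes: x right, y up, looking along -z (the intrinsics and any distortion apply to the point x, -y, -z); pixel columns grow to the right and rows downward; lengths in mm; the calibration is good to about 2 mm. A picture is of the moment at which its call begins. get_calibration takes no time and is no camera call.
- env.job_done(): hands the job in; it is judged then, once.
The state is a dict: "t": time; "joints": joint angles; "qvel": joint speeds; "tau": joint torques, N m; "eef_pos": TCP position; "tcp_rot": TCP orientation; "ft_force": force on the tool from outside, world axes, zero at the start; "moment": the same for the moment, N m; "opening": opening from 0.0 (shut) to 1.0 (fully open); "grip_force": force on a finger pad.
Only numpy, scipy, OpenCV 4.12 (cv2) and the standard library are available. Lean on these libraries where they do the work, as an engineer would, in place of code of your own. Each camera call takes 0.05 s, during which the arm holds its last target. There are 200 camera calls.

TASK

Open the terminal cover of the cast aluminium control-gear case: press the sprung snap tab behind the cover down with a fingertip, and with the tab held down push the released cover away from the tab, off its seat, until it is clear of both side guides and the whole terminal strip is uncovered. Leave the cover lying flat on top of the case. Do not force the cover while it is latched, do not grip, lift or drop it, and leave the things lying beside the case where they are.

Things in the scene. Friction and masses are not known exactly. Their poses are not given: they have to be found in the camera images.
- gear_case: Cast aluminium lamp control-gear case, 203 x 156 mm, flat deck 46 mm above the bench, fixed, never moves. Origin on the bench: 118 mm from its rear end, 85 mm from its far end, mid width. +x: the way the cover slides off, from tab to cover and on over the bare deck (x -8 to +85 mm); +y left, z up. Plugged cable glands stick out 20 mm low on both long sides.
- well (a point): Centre of the open well in the case's deck, at deck height; case x = -32.5 mm. The well (case x -55 to -10 mm, y +-57 mm) holds a white terminal strip and is hidden by the seated cover.
- guide_left (a point): Far end of the left side guide's top. The two guides are inverted-L rails at case y +-65.5 to +-75.5 mm, x -62 to -8 mm, 7.5 mm above the deck; they hold down the cover's side flanges with about 1.5 mm play.
- guide_right (a point): Far end of the right side guide's top (case x = -8, y = -70.5 mm).
- terminal_cover: Loose terminal cover: grey plastic hood 66 mm (x) by 124 mm (y), 14 mm high, about 90 g, with thin side flanges (138 mm over all). Origin: centre of its underside, on the deck; axes as the case's. Seated at case x = -29, y = 0, z = 46 mm. While the tab is up a hook stops it after about 1.5 mm. 54 mm of travel frees it from the guides; past 115 mm it would tip over the far end of the case.
- cover_rear_mid (a point): Middle of the outer face of the cover's rear wall, 8 mm above the deck: the place to push, in the case's +x direction. The wall is upright and plain and stands 14 mm above the deck; seated, it is at case x = -62 mm.
- cover_rear_left (a point): Rear end of the cover's left (+y) flange, at its underside.
- cover_rear_right (a point): Rear end of the cover's right (-y) flange, at its underside.
- snap_tab (a joint): Tilt of the sprung snap tab, rad: 0 up (latched), from 0.09 its hook is below the cover's rear wall (released), 0.19 flush with the deck, 0.22 the stop. At the pad it takes about 1.5 N to start, 3.5 N to release, 6 N to be flush; it springs up when let go. Once the cover has moved some 10 mm the hook cannot catch it again.
- tab_pad (a point): Where to press: on top of the tab, mid width, 10 mm behind the cover's rear wall, about 9 mm above the deck at rest. The tab is a ribbed tongue 30 mm wide and 46 mm long, rooted at case x = -112 mm, sloping up to its front edge at x = -66 mm. A fingertip 1 to 3 mm above the deck here, its front face close to the rear wall, holds the tab flush and can go straight on to push.
- multimeter: Dark hand multimeter, 145 x 70 x 43 mm, lying face up to the left (+y) of the case; bystander. Origin: centre of its underside, x along its length.
- small_screwdriver: Small screwdriver, 144 mm long, lying to the right (-y) of the case; bystander. Origin under its middle, x along its length.
- spare_strip: White spare strip connector, 20 x 110 x 16 mm, lying farther to the right of the case; bystander. Origin: centre of its underside, y along its length.
There are look-alikes about, which are no part of the job. What is shaped like the terminal_cover but red or turquoise is not meant.

How it is judged:
By the outcome, as a careful person would: the job done as asked, in the order asked, and still so for the second after the job is handed in, with the robot touching nothing.
It also fails if it takes over 38 s, if anything falls off the work surface, if the arm or the gripper's body presses on something with over 40 N, if the wrist force passes 120 N, or if a joint passes its speed limit or range.

## Working session

There is one attempt and no reset: what is moved stays moved. The work goes in short steps, Python scripts to look and compute and a tool call to move; the robot and the scene stay as the last step left them, time stands still between calls to the robot, and variables do not carry over. Pictures are saved under pics/ and viewed, at most 10 in all, crops included, and the job is handed in when it is done.

Besides the shell and the picture viewer there is one more tool, called as name([rows], argument=value, ...), one row to a line, values as JSON. step_arm: Moves the arm, as the interface text tells. Its arguments: {"type":"object","properties":{"plan":{"type":"array"}},"required":["plan"]}

```bash
mkdir -p pics; ls; python3 - <<'E'
from cell import env
import cv2
for n in("scene","top"):
    cv2.imwrite(f"pics/{n}0.png",env.read_camera(n))
    c=env.get_calibration(n);print(n,c["K"],c["D"],c["extrinsics"])
print(env.state())
E
```

```text
pics
scene [[485.46921512   0.         316.14670877]
 [  0.         485.46921512 201.71403118]
 [  0.           0.           1.        ]] [-0.15282946  0.          0.          0.          0.        ] [[ 7.39337331e-01 -6.73026599e-01  2.03840162e-02 -4.02135537e+02]
 [ 3.00051092e-01  3.56413155e-01  8.84838406e-01 -2.46005555e+02]
 [-6.02784915e-01 -6.48077819e-01  4.65451917e-01 -9.85468979e+02]
 [ 0.00000000e+00  0.00000000e+00  0.00000000e+00  1.00000000e+00]]
top [[449.51845479   0.         315.74683439]
 [  0.         449.51845479 202.67986747]
 [  0.           0.           1.        ]] [-0.07215305  0.          0.          0.          0.        ] [[-2.04270306e-02 -9.99778605e-01 -5.04750664e-03  3.01913777e+01]
 [ 9.85255457e-01 -2.09875441e-02  1.69797549e-01 -5.71618156e+02]
 [-1.69865892e-01 -1.50462373e-03  9.85466039e-01 -9.42695661e+02]
 [ 0.00000000e+00  0.00000000e+00  0.00000000e+00  1.00000000e+00]]
{'t': 0.1, 'joints': array([ 1.23438512e+00,  4.91468837e-01,  1.55939444e+00,  1.06385170e-05,
        1.09165798e+00, -1.05596647e-01]), 'qvel': array([ 4.34882539e-04, -5.29265417e-04, -5.72910604e-05,  8.10036441e-04,
        1.53049900e-03,  2.60038994e-03]), 'tau': array([ 3.34680990e-03, -6.13621974e+01, -2.58606827e+01,  6.93788286e-02,
        4.69661294e-02, -1.03607983e-04]), 'eef_pos': array([142.88633337, 608.23535162, 214.13704444]), 'tcp_rot': array([-3.14067021e+00, -1.07259286e-04,  2.91077313e+00]), 'ft_force': array([ 0.21062778, -0.38684128,  0.66256242]), 'moment': array([-0.03387728, -0.00806891, -0.00888297]), 'grip_force': 0.0, 'opening': 1.0004254467489904}
```

View pics/scene0.png

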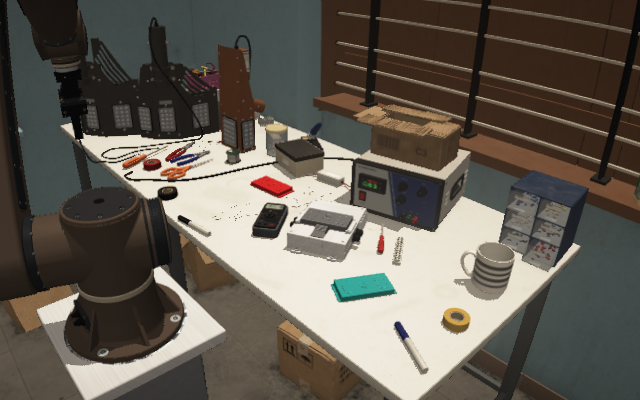

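View pics/top0.png

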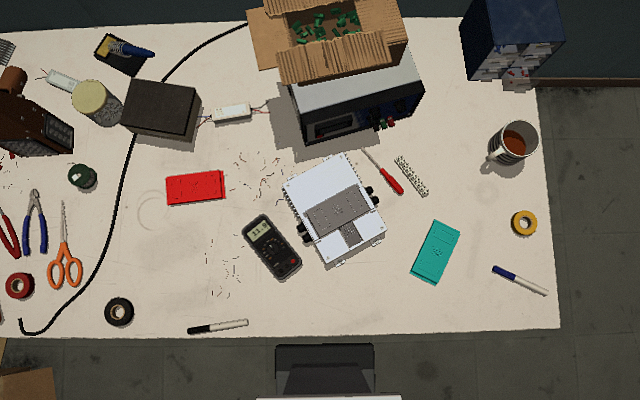

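The top view shows the candidates: grey cover on the case at (337,211), red look-alike at (195,187), and turquoise look-alike at (435,252). I choose the grey one, which sits on the white case with the tab near (358,235). A close crop will check that.

```bash
python3 - <<'E'
import cv2
a=cv2.imread("pics/top0.png")[140:280,265:405]
cv2.imwrite("pics/crop_top.png",cv2.resize(a,(588,588)and(590,590),interpolation=cv2.INTER_CUBIC))
E
```

```text
(no output)
```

View pics/crop_top.png

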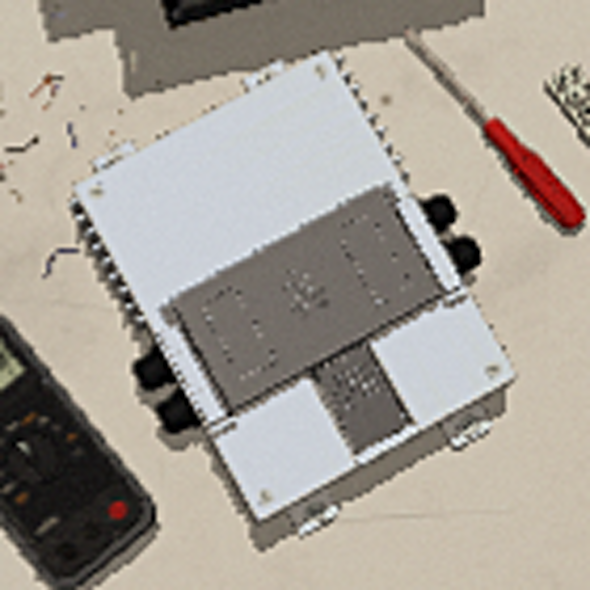

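The crop confirms the grey hood, latched under both guides. In full-image pixels, its rear edge runs from (320,238) to (371,209), the ribbed tab is at about (350,233), and deck corners are at (283,186), (344,153), (387,229) and (327,263).

```bash
cat > h.py <<'E'
import numpy as np, cv2
from cell import env
def ray(n,uv,z):
    c=env.get_calibration(n);K,D,T=map(np.array,(c["K"],c["D"],c["extrinsics"]))
    p=cv2.undistortPoints(np.array(uv,float).reshape(-1,1,2),K,D).reshape(-1,2)
    d=np.c_[p[:,0],-p[:,1],-np.ones(len(p))]@T[:3,:3]
    o=-T[:3,:3].T@T[:3,3]
    return (o+d*((z-o[2])/d[:,2])[:,None])
def proj(n,P):
    c=env.get_calibration(n);K,D,T=map(np.array,(c["K"],c["D"],c["extrinsics"]))
    q=np.atleast_2d(P)@T[:3,:3].T+T[:3,3]
    return cv2.projectPoints(q*[1,-1,-1],np.zeros(3),np.zeros(3),K,D)[0].reshape(-1,2)
def fit(model,W):
    m=np.array(model,float);W=np.array(W)[:,:2];mc=m.mean(0);wc=W.mean(0)
    a=m-mc;b=W-wc
    th=np.arctan2((a[:,0]*b[:,1]-a[:,1]*b[:,0]).sum(),(a*b).sum())
    R=np.array([[np.cos(th),-np.sin(th)],[np.sin(th),np.cos(th)]])
    t=wc-R@mc
    return th,t,W-(m@R.T+t)
E
python3 - <<'E'
from h import *
cr=lambda L:[(265+x/4.214-.4,140+y/4.214-.4) for x,y in L]
deck=ray("top",cr([(75,193),(335,55),(513,375),(262,520)]),46)
cov=ray("top",cr([(168,305),(388,187),(447,292),(232,412)]),60)
tab=ray("top",cr([(315,375),(372,345),(412,422),(360,452)]),50)
for nm,m,w in(("deck",[(85,78),(85,-78),(-118,-78),(-118,78)],deck),("cover",[(4,62),(4,-62),(-62,-62),(-62,62)],cov),("tab",[(-66,15),(-66,-15),(-112,-15),(-112,15)],tab)):
    th,t,r=fit(m,w);print(nm,th,t,r.round(1).tolist())
img=cv2.imread("pics/top0.png");
# white deck mask
hsv=cv2.cvtColor(img,cv2.COLOR_BGR2HSV)
m=((hsv[...,0]>100)&(hsv[...,0]<135)&(hsv[...,2]>170)).astype(np.uint8)
m[:, :270]=0;m[:,400:]=0;m[:145]=0;m[280:]=0
m=cv2.morphologyEx(m,cv2.MORPH_OPEN,np.ones((3,3)))
ys,xs=np.nonzero(m);w=ray("top",np.c_[xs,ys],46)[:,:2]
r=cv2.minAreaRect(w.astype(np.float32));print(len(w),r)
E
```

```text
deck 0.48432025225433967 [577.22047049 -15.95322548] [[-2.8, -0.9], [-2.9, -2.7], [2.6, 4.6], [3.1, -1.0]]
cover 0.4847906729613004 [577.77140365 -16.23297644] [[-2.2, 2.7], [-0.2, -3.3], [2.1, -1.0], [0.2, 1.7]]
tab 0.47498837091483226 [579.93864973 -16.72336894] [[-0.9, 1.5], [0.4, -1.9], [0.8, -0.1], [-0.3, 0.5]]
2845 ((564.8115844726562, -22.055465698242188), (199.08352661132812, 152.63027954101562), 27.892902374267578)
```

step_arm([
  [[-333, -207, 0, 57, -1], [-333, -207, 0, 57, -1], [-333, -207, 0, 57, -1], [-333, -207, 0, 57, -1], [-333, -207, 0, 57, -1], [-333, -207, 0, 57, -1], [-333, -207, 0, 57, -1], [-333, -207, 0, 57, -1]],
])

```text
t: 0.77
eef_pos: [379.3, 370.7, 214.6]
tcp_rot: [-3.141, 0.0, 1.91]
ft_force: [-0.1, 0.4, -0.4]
opening: 0.494
grip_force: 0.0
```

step_arm([
  [[-441, -17, 0, 57, -1], [-441, -17, 0, 57, -1], [-441, -17, 0, 57, -1], [-441, -17, 0, 57, -1], [-441, -17, 0, 57, -1], [-441, -17, 0, 57, -1], [-441, -17, 0, 57, -1], [-441, -17, 0, 57, -1]],
])

```text
t: 1.43
eef_pos: [479.0, 52.5, 214.6]
tcp_rot: [-3.141, -0.0, 0.915]
ft_force: [0.5, 0.9, -0.2]
opening: 0.005
grip_force: 0.0
```

```bash
cat > go.py <<'E'
from h import *
import sys
def togo(cx,cy,z,th=0.485,o=(578,-15.5)):
    s=env.state();p=s["eef_pos"];y=s["tcp_rot"][2]
    c=lambda a:np.array([[np.cos(a),-np.sin(a)],[np.sin(a),np.cos(a)]])
    w=c(th)@[cx,cy]+o-p[:2]; sh=c(y).T@w; sh[1]*=-1
    print("shift",sh.round(1),"z",round(p[2]-z,1),"turn",round(np.degrees(y-th),2),"case xy now",(c(th).T@(p[:2]-o)).round(1),"z",p[2].round(2),"F",s["ft_force"].round(2),"j",s["joints"].round(2),"t",s["t"],s["opening"])
if __name__=="__main__": togo(*map(float,sys.argv[1:4]))
E
python3 go.py -77 0 100
```

```text
shift [-63.5  87.9] z 114.6 turn 24.63 case xy now [-55.9 106.4] z 214.61 F [ 0.5   0.92 -0.17] j [-0.03  0.29  1.9   0.    0.95  0.63] t 1.4333 0.0045782039675865156
```

step_arm([
  [[-64, 88, 0, 24.6, -1], [-64, 88, 0, 24.6, -1], [-64, 88, 0, 24.6, -1], [-64, 88, 40, 24.6, -1], [-64, 88, 75, 24.6, -1], [-64, 88, 105, 24.6, -1], [-64, 88, 130, 24.6, -1], [-64, 88, 130, 24.6, -1]],
])

```text
t: 2.1
eef_pos: [508.1, -49.3, 80.6]
tcp_rot: [-3.137, 0.005, 0.491]
ft_force: [-0.6, -0.3, -0.3]
opening: 0.002
grip_force: 0.0
```

```bash
python3 go.py -77 0 60; python3 - <<'E'
from h import *
s=env.read_camera("scene");t=env.read_camera("top")
p=env.state()["eef_pos"]
a,b=proj("scene",p)[0],proj("top",p)[0];print(a,b)
def crop(i,c,w=45,h=45):
    x,y=map(int,c);return cv2.resize(i[y-h:y+h,x-w:x+w],(396,396),interpolation=cv2.INTER_CUBIC)
cv2.imwrite("pics/near.png",np.hstack([crop(s,a),crop(t,b)]))
E
```

```text
shift [0.6 2.7] z 20.6 turn 0.36 case xy now [-77.6   2.7] z 80.61 F [-0.65 -0.32 -0.28] j [-0.23  0.52  1.97  0.    0.66  0.85] t 2.1 0.0018764127513380443
[320.1753932  215.92448777] [348.4712761  228.12208191]
```

View pics/near.png

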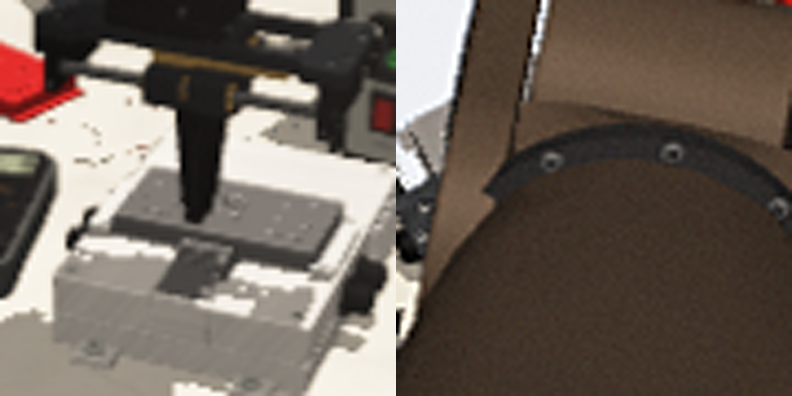

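The scene crop shows the shut fingertip at about (320,219), hovering above and just behind the cover. The tab lies between (317,224) and (322,238) in the full image. The arm blocks the top view. I'll check the case pose from the scene view.

```bash
python3 - <<'E'
from h import *
cr=lambda L:[(275+x/4.4-.4,170+y/4.4-.4) for x,y in L]
tabf=ray("scene",cr([(183,240),(235,250)]),55)
tabr=ray("scene",cr([(157,287),(207,298)]),46)
th,t,r=fit([(-66,15),(-66,-15),(-112,-15),(-112,15)],[tabf[0],tabf[1],tabr[1],tabr[0]]);print(th,t,r.round(1).tolist())
im=cv2.imread("pics/scene0.png")[195:265,280:375]
cv2.imwrite("pics/sc_crop.png",cv2.resize(im,None,fx=8,fy=8,interpolation=cv2.INTER_CUBIC))
th=.485;R=np.array([[np.cos(th),-np.sin(th)],[np.sin(th),np.cos(th)]])
def W(x,y,z):return [*(R@[x,y]+[578,-15.5]),z]
pts={n:W(*p) for n,p in dict(hoodrl=(-62,62,60),hoodrr=(-62,-62,60),tabl=(-66,15,55),tabr=(-66,-15,55),rtl=(-112,15,46),rtr=(-112,-15,46),drl=(-118,78,46),drr=(-118,-78,46),dfl=(85,78,46)).items()}
for k,v in pts.items():print(k,((proj("scene",v)[0]-[280,195]+.4)*8).round(0))
E
```

```text
0.45931849301111655 [578.21487399 -19.84069024] [[-3.0, -0.8], [-1.1, -1.8], [2.2, 1.2], [1.9, 1.4]]
hoodrl [162. 183.]
hoodrr [527. 255.]
tabl [293. 229.]
tabr [381. 247.]
rtl [242. 323.]
rtr [333. 342.]
drl [ 49. 293.]
drr [521. 392.]
dfl [271.  21.]
```

View pics/sc_crop.png

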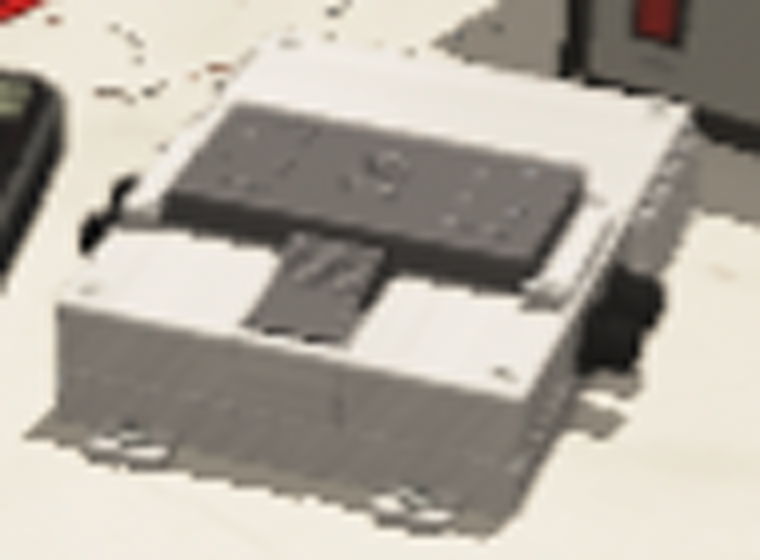

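```bash
sed -i 's/(578,-15.5)/(577,-17.5)/' go.py; python3 go.py -76.5 0 58
```

```text
shift [-2.4  2.8] z 26.6 turn 0.39 case xy now [-74.1   2.8] z 84.58 F [ 0.43 -0.44  0.73] j [-0.23  0.52  1.96  0.    0.66  0.85] t 2.2 0.005089516718956829
```

step_arm([
  [[-1, 1.4, 0, 0.4, -1], [-2.4, 2.8, 5, 0.4, -1], [-2.4, 2.8, 12, 0.4, -1], [-2.4, 2.8, 18, 0.4, -1], [-2.4, 2.8, 22, 0.4, -1], [-2.4, 2.8, 25, 0.4, -1], [-2.4, 2.8, 26.5, 0.4, -1], [-2.4, 2.8, 26.5, 0.4, -1]],
])

```text
t: 2.87
eef_pos: [509.3, -53.1, 57.7]
tcp_rot: [-3.141, 0.0, 0.485]
ft_force: [0.2, 0.5, -1.5]
opening: 0.007
grip_force: 0.0
```

```bash
python3 go.py -76.5 0 48
```

```text
shift [-0.  0.] z 9.7 turn -0.01 case xy now [-76.5   0. ] z 57.74 F [ 0.15  0.52 -1.5 ] j [-0.23  0.56  1.98  0.    0.6   0.85] t 2.8667 0.007268888627437974
```

step_arm([
  [[0, 0, 1, 0, -1], [0, 0, 2, 0, -1], [0, 0, 3, 0, -1], [0, 0, 4, 0, -1], [0, 0, 5, 0, -1], [0, 0, 6, 0, -1], [0, 0, 6, 0, -1], [0, 0, 6, 0, -1]],
])

```text
t: 3.53
eef_pos: [509.8, -53.2, 52.3]
tcp_rot: [3.141, -0.001, 0.485]
ft_force: [2.4, 1.7, 4.3]
opening: 0.001
grip_force: 1.7
```

step_arm([
  [[0, 0, 1, 0, -1], [0, 0, 2, 0, -1], [0, 0, 3, 0, -1], [0, 0, 4, 0, -1], [0, 0, 4, 0, -1], [0, 0, 4, 0, -1]],
])

```text
t: 4.03
eef_pos: [509.9, -53.2, 48.2]
tcp_rot: [3.141, -0.001, 0.485]
ft_force: [3.4, 2.5, 5.5]
opening: 0.005
grip_force: 3.0
```

```bash
python3 go.py -72 0 47.5
```

```text
shift [ 4.  -0.3] z 0.7 turn -0.02 case xy now [-76.   -0.3] z 48.23 F [3.36 2.47 5.52] j [-0.23  0.58  1.99  0.    0.57  0.85] t 4.0333 0.0052906265737748875
```

step_arm([
  [[1, 0, 0.5, 0, -1], [2, 0, 0.5, 0, -1], [3, 0, 0.5, 0, -1], [4, 0, 0.5, 0, -1], [4, 0, 0.5, 0, -1]],
])

```text
t: 4.45
eef_pos: [511.6, -51.6, 47.4]
tcp_rot: [-3.14, 0.003, 0.485]
ft_force: [-4.5, -3.8, 8.8]
opening: 0.008
grip_force: 4.4
```

step_arm([
  [[0, 0, 0, 0, -1], [0.5, 0, 0, 0, -1], [1, 0, 0, 0, -1], [1, 0, 0, 0, -1], [1, 0, 0, 0, -1]],
])

```text
t: 4.87
eef_pos: [512.3, -51.1, 47.4]
tcp_rot: [-3.14, 0.003, 0.485]
ft_force: [-5.5, -4.3, 8.5]
opening: 0.006
grip_force: 4.3
```

```bash
python3 go.py -72 0 47.5; python3 - <<'E'
from h import *
s=env.read_camera("scene")[195:265,280:375]
a=cv2.imread("pics/scene0.png")[195:265,280:375]
f=lambda i:cv2.resize(i,(396,292),interpolation=cv2.INTER_CUBIC)
cv2.imwrite("pics/press.png",np.hstack([f(a),f(s)]))
E
```

```text
shift [0.9 0.4] z -0.1 turn 0.01 case xy now [-72.9   0.4] z 47.43 F [-5.48 -4.27  8.53] j [-0.23  0.58  1.98 -0.    0.58  0.86] t 4.8667 0.005909062995379792
```

View pics/press.png

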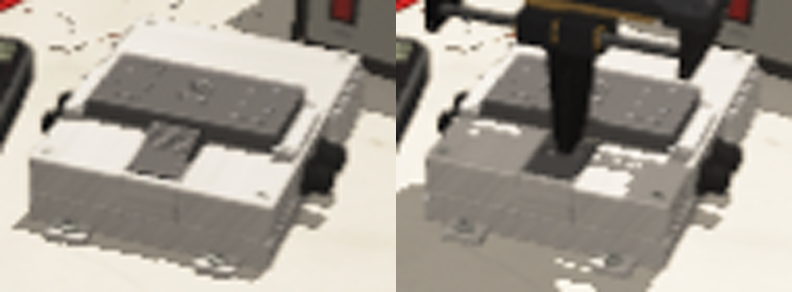

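The tip sits on the tab at about (570,150) in the right half of the picture, close behind the rear wall. The cover looks unmoved. I'll ease up slightly to cut the friction and go on slowly, watching the force.

step_arm([
  [[0, 0, -0.6, 0, -1], [0.5, 0, -0.6, 0, -1], [1, 0, -0.6, 0, -1], [1.5, 0, -0.6, 0, -1], [2, 0, -0.6, 0, -1], [2, 0, -0.6, 0, -1]],
])

```text
t: 5.42
eef_pos: [514.0, -50.2, 47.9]
tcp_rot: [-3.14, 0.003, 0.485]
ft_force: [-5.4, -3.4, 7.0]
opening: 0.003
grip_force: 3.8
```

step_arm([
  [[0.5, 0, 0, 0, -1], [1, 0, 0, 0, -1], [1.5, 0, 0, 0, -1], [2, 0, 0, 0, -1], [2.5, 0, 0, 0, -1], [3, 0, 0, 0, -1], [3, 0, 0, 0, -1]],
])

```text
t: 6.0
eef_pos: [516.5, -48.7, 47.9]
tcp_rot: [-3.139, 0.003, 0.485]
ft_force: [-5.3, -3.2, 8.0]
opening: 0.005
grip_force: 3.7
```

step_arm([
  [[1, 0, 0, 0, -1], [2, 0, 0, 0, -1], [3, 0, 0, 0, -1], [4, 0, 0, 0, -1], [5, 0, 0, 0, -1], [6, 0, 0, 0, -1], [7, 0, 0, 0, -1], [8, 0, 0, 0, -1]],
])

```text
t: 6.67
eef_pos: [523.5, -45.0, 47.9]
tcp_rot: [-3.139, 0.004, 0.485]
ft_force: [-6.9, -4.2, 7.9]
opening: 0.002
grip_force: 3.9
```

```bash
python3 go.py -2 0 47.9; python3 - <<'E'
from h import *
s=env.read_camera("scene")[195:265,280:375]
a=cv2.imread("pics/scene0.png")[195:265,280:375]
f=lambda i:cv2.resize(i,(396,292),interpolation=cv2.INTER_CUBIC)
cv2.imwrite("pics/press2.png",np.hstack([f(a),f(s)]))
E
```

```text
shift [58.1  0.6] z -0.0 turn 0.01 case xy now [-60.1   0.6] z 47.88 F [-6.88 -4.22  7.91] j [-0.21  0.59  1.95 -0.    0.6   0.88] t 6.6667 0.0015392522596951533
```

View pics/press2.png

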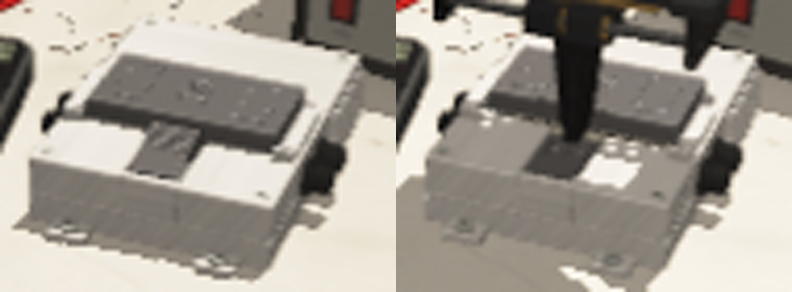

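The cover has slid a few mm toward +x, with its front edge further up the deck and no jam. I'll go on pushing.

step_arm([
  [[2, 0, 0, 0, -1], [4, 0, 0, 0, -1], [6, 0, 0, 0, -1], [8, 0, 0, 0, -1], [10, 0, 0, 0, -1], [12, 0, 0, 0, -1], [14, 0, 0, 0, -1], [16, 0, 0, 0, -1]],
])

```text
t: 7.38
eef_pos: [539.3, -37.3, 47.9]
tcp_rot: [-3.141, 0.001, 0.485]
ft_force: [-1.3, -0.6, 1.3]
opening: 0.003
grip_force: 1.3
```

step_arm([
  [[2.5, 0, 0, 0, -1], [5, 0, 0, 0, -1], [7.5, 0, 0, 0, -1], [10, 0, 0, 0, -1], [12.5, 0, 0, 0, -1], [15, 0, 0, 0, -1], [17.5, 0, 0, 0, -1], [20, 0, 0, 0, -1]],
])

```text
t: 8.05
eef_pos: [557.5, -27.9, 48.2]
tcp_rot: [-3.142, -0.0, 0.485]
ft_force: [-0.7, -0.0, 0.6]
opening: 0.006
grip_force: 0.3
```

step_arm([
  [[2.5, 0, 0, 0, -1], [5, 0, 0, 0, -1], [7.5, 0, 0, 0, -1], [10, 0, 0, 0, -1], [12.5, 0, 0, 0, -1], [15, 0, 0, 0, -1], [17, 0, 0, 0, -1], [18, 0, 0, 0, -1]],
])

```text
t: 8.72
eef_pos: [573.4, -19.5, 48.2]
tcp_rot: [-3.142, -0.0, 0.485]
ft_force: [-0.4, -0.4, 0.5]
opening: 0.005
grip_force: 0.6
```

```bash
python3 go.py -2 0 47.9; python3 - <<'E'
from h import *
s=env.read_camera("scene")[185:265,270:390]
cv2.imwrite("pics/push.png",cv2.resize(s,None,fx=5,fy=5,interpolation=cv2.INTER_CUBIC))
E
```

```text
shift [ 2.1 -0.1] z 0.3 turn -0.0 case xy now [-4.1 -0.1] z 48.23 F [-0.43 -0.37  0.55] j [-0.15  0.64  1.84  0.    0.67  0.94] t 8.7167 0.004797658607442048
```

View pics/push.png

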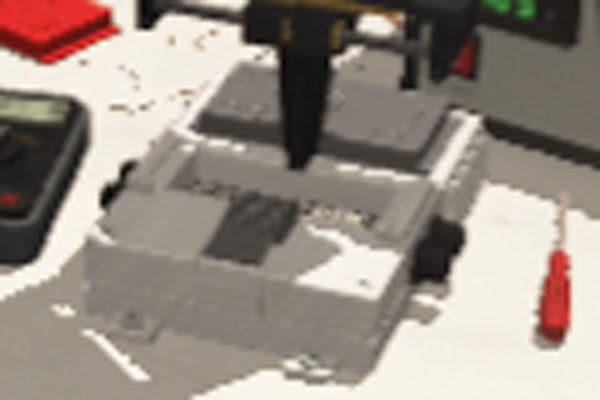

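The cover now lies on the bare deck beyond the open well. The terminal strip is visible at about (290,205) in the crop, and the tab is up. I'll back off, rise and clear the view.

step_arm([
  [[-2, 0, 0, 0, -1], [-5, 0, 0, 0, -1], [-8, 0, 0, 0, -1], [-8, 0, -10, 0, -1], [-8, 0, -35, 0, -1], [-8, 0, -70, 0, -1], [-8, 0, -105, 0, -1], [-8, 0, -140, 0, -1]],
])

```text
t: 9.43
eef_pos: [565.7, -23.4, 190.6]
tcp_rot: [-3.142, -0.0, 0.485]
ft_force: [0.2, -0.6, 0.2]
opening: -0.0
grip_force: 0.0
```

step_arm([
  [[0, -40, -20, 0, -1], [0, -80, -20, 0, -1], [0, -120, -20, 0, -1], [0, -160, -20, 0, -1], [0, -200, -20, 0, -1], [0, -240, -20, 0, -1], [0, -270, -20, 0, -1], [0, -270, -20, 0, -1]],
])

```text
t: 10.1
eef_pos: [437.7, 218.8, 209.2]
tcp_rot: [-3.141, -0.001, 0.488]
ft_force: [0.5, 0.1, 0.1]
opening: 0.008
grip_force: 0.0
```

```bash
python3 go.py -2 0 47.9; python3 - <<'E'
from h import *
s=env.read_camera("scene")[185:265,270:390];t=env.read_camera("top");cv2.imwrite("pics/topF.png",t)
f=lambda i:cv2.resize(i,(396,292),interpolation=cv2.INTER_CUBIC)
cv2.imwrite("pics/end.png",np.hstack([f(s),f(t[145:285,235:425])]))
E
```

```text
shift [ 10.1 274.1] z 161.3 turn 0.19 case xy now [-13. 274.] z 209.21 F [0.54 0.11 0.14] j [0.33 0.31 1.89 0.   0.95 1.41] t 10.1 0.008201678274298277
```

View pics/end.png

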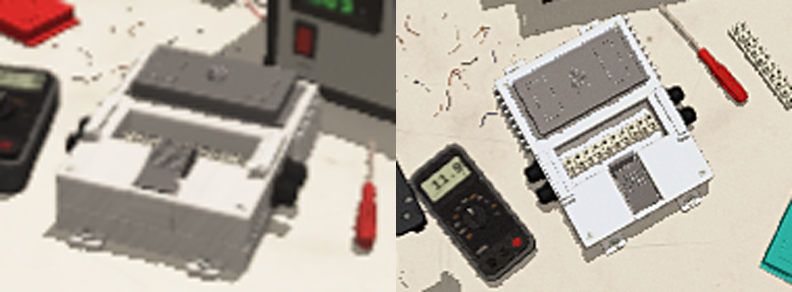

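The cover lies flat and square on the far deck at about (580,80) in the right half. It is clear of both guides, the whole strip at (610,145) is uncovered, and the bystanders are where they were.

```bash
python3 -c "
from cell import env
print(env.job_done())"
```

```text
the job is handed in; nothing more can be done
None
```

The terminal cover was released with the tab held down and pushed about 68 mm, off its seat; it lies flat on the case, clear of both guides, with the whole terminal strip uncovered, and the job is handed in (no verdict returned).

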